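Check the travel of a parking-brake lever on its test stand

ROBOT

A 6-joint arm with a two-finger parallel gripper is mounted at the origin on the work surface. World frame = base frame: x ahead of the robot, y to its left, z up, the work surface at z = 0. Lengths are in m, angles in rad, forces in N, time in s.
With the tool pointing down it reaches from about 0.25 to 0.725 m from the base axis. Payload 4 kg.
Tool frame: the origin (TCP) lies on the centre line of the jaws, within the pads' length; the fingertips stand 17 mm ahead of it and the grasp point (between the pads) lies 2 mm behind it; z points along the fingers, y is the line along which they close (so a half turn about z gives the same grasp; the last joint's range is limited). The gripper opens to 85 mm and grips with 20 to 120 N. Pads are 22 mm wide; open, the fingers measure 114 mm over their backs; the gripper's body (76 mm by 85 mm) begins 54 mm behind the grasp point. The pads swing forward as they close: fully open they stand 13 mm farther back than shut.
Start: joints at [1.144, 0.241, 0.005, 1.335, 0, 1.571], TCP at [0.207, 0.455, 0.248] pointing down, gripper open.
Joint ranges: [-2.72, 2.72], [-1.05, 1.87], [-1.09, 1.28], [-1.99, 2.15], [-1.42, 1.44], [-3.14, 3.14]. Speed limits (rad/s): [2.79, 2.79, 3.14, 3.14, 3.14, 3.14].

INTERFACE

Orientations are given as a unit quaternion [x, y, z, w].
In Python, from workcell import get_obs, imaging, order gives the robot as it stands.
- The arm moves only by the tool apply_moves, never from a script. Its argument "targets" is a list that holds one entry, the list of rows, each a list of 5 numbers: the shift along the world's x, y, z in units of 40 mm (1.0 is 40 mm), then the turn about the world's z in degrees, then the gripper command: -1 is shut, 1 is fully open, values between are in proportion. In form: [[[dx, dy, dz, turn, fingers], ...]]. A call has 1 to 8 rows; each row shifts and turns the commanded pose from where the row before left it; what a row does not reach is not made up. A row lasts 1/12 s, in which the tool goes at most 41.7 mm and 7.16 degrees, less where a joint would pass 70% of its speed; a pose out of reach is approached as far as the arm can. A call is refused whole if a number of a shift passes 1 or a number of a turn 7.16, either way. A call with a gripper value outside its range is refused whole. The fingers move at their own pace and stop on an object; the grip force is fixed at half the most. Time passes only in rows, so rows that do not move let the fingers close. It gives the time, the measured TCP pose, the force, the opening and the grip force at its end, in the units of the state.
- get_obs(): the state, without advancing time (a new reading comes with each control period).
- imaging.camera(name): name is "side" or "top"; returns (picture, depth): 480x640x3 uint8, blue, green, red; 480x640 float32, m along the optical axis (not along the pixel's ray), 0 where there is no reading.
- imaging.get_calibration(name): a dict with "camera_matrix" (3x3 intrinsics, pixels), "eye" and "rotation" of the camera in the world. Camera axes: x right, y down, z forward; pixel columns grow to the right and rows downward; lengths in m; the calibration is good to about 2 mm. A picture is of the moment at which its call begins. get_calibration takes no time and is no camera call.
- order.job_done(): hands the job in; it is judged then, once.
The state is a dict: "clock": time; "joint_pos": joint angles; "joint_vel": joint speeds; "tau": joint torques, N m; "eef_pos": TCP position; "tool_rot": TCP orientation; "ft_force": force on the tool from outside, world axes, zero at the start; "ft_torque": the same for the moment, N m; "grip_width": finger opening in m; "grasp_force": force on a finger pad.
Only numpy, scipy, OpenCV 4.12 (cv2) and the standard library are available. Lean on these libraries where they do the work, as an engineer would, in place of code of your own. Each camera call takes 0.05 s, during which the arm holds its last target. There are 200 camera calls.

TASK

Push the rubber grip of the brake lever down until its easy free travel ends and it firms up, leaning on it there with about 12 N for half a second and never more than 25 N, then leave it where it stays. Then note how far it travelled: gently (under 20 N) swing the flat pointer beside it down by its tab until its crossbar rests on the lever, and leave it touching there. Do not shift the other loose things on the bench.

Things in the scene. Friction and masses are not known exactly. Their poses are not given: they have to be found in the camera images.
- hinge (a point): Point on the common hinge axis of lever and pointer, in the lever's middle plane, 200 mm above the bench, inside the grey brake housing of a fixed stand. Axes: x from the grip end towards the housing, y to the side where the pointer hangs, z up. Under the lever lies the stand's base plate, 360 x 150 x 12 mm.
- actuator: Grey brake housing, 120 mm (along the lever) x 60 x 260 mm tall, front face 45 mm from the hinge axis; origin on the bench below that axis. A hidden sprung piston in it stops the lever 14 to 30 degrees below level, each time elsewhere, not to be seen; from there the push at the grip rises by very roughly 2 N per mm.
- lever: Dark steel bar 22 x 14 mm with a black rubber grip 28 mm wide, 20 mm thick, 180 to 290 mm from the hinge axis. Origin on that axis; x runs from grip to hinge, y is level. It starts level or up to 7 degrees down, swings down only; dry friction (2 to 3 N at the grip) holds it where left, so after the push it stays within some 3 mm of where it firmed up.
- lever_grip (a point): Middle of the rubber grip's upper face, 235 mm from the hinge axis and 10 mm above the lever's middle line. Pushing straight down, one slides towards the grip's end as the lever sinks, so aim a little hinge-wards of this point.
- lever_rest (a point): Point on the upper face of the steel bar, in its middle, 85 mm from the hinge axis, where the pointer's crossbar comes to rest.
- pointer: Plain aluminium pointer arm on the same hinge axis, 45 mm to the side of the lever's middle plane, over a scale dial on the housing. It starts 20 to 29 degrees above level and swings down; dry friction (1 to 2 N at its tab) holds it anywhere. Origin on the hinge axis.
- pointer_tab (a point): Middle of the upper face of the pointer's tab, a flat 60 mm long (along the arm), 34 mm wide, 6 mm thick, whose middle is 140 mm from the hinge axis along the arm and 60 mm to the side of the lever's middle plane. Push it down from above.
- pointer_bar (a point): Lowest line of the pointer's crossbar (8 mm round rod in soft rubber, reaching over the lever from the arm), above the lever's middle, 85 mm from the hinge axis; it meets point lever_rest when the pointer rests on the lever, and the rubber gives about 1 mm per 2 N.
- spanner: Loose steel spanner lying beside the stand; leave it.
- castor: Loose black castor wheel, 70 mm across, 34 mm tall, flat beside the stand; leave it.
- shoe_tray: Loose grey tray 80 x 100 x 30 mm with two brake shoes, off the lever's end of the stand; leave it.
- bolt_bin: Loose blue picking bin 160 x 110 x 80 mm with bolts, at the left; leave it.
- grease_tin: Loose tin, 66 mm across, 90 mm tall, at the right; leave it.
- screwdriver: Loose screwdriver at the right; leave it.

How it is judged:
By the outcome, as a careful person would: the job done as asked, in the order asked, and still so for the second after the job is handed in, with the robot touching nothing.
It also fails if it takes over 58 s, if anything falls off the work surface, if the arm or the gripper's body presses on something with over 40 N, if the wrist force passes 120 N, or if a joint passes its speed limit or range.

## Working session

There is one attempt and no reset: what is moved stays moved. The work goes in short steps, Python scripts to look and compute and a tool call to move; the robot and the scene stay as the last step left them, time stands still between calls to the robot, and variables do not carry over. Pictures are saved under pics/ and viewed, at most 10 in all, crops included, and the job is handed in when it is done.

Besides the shell and the picture viewer there is one more tool, called after "Emit:" as name([rows], argument=value, ...), one row to a line, values as JSON. apply_moves: Moves the arm, as the interface text tells. Its arguments: {"type":"object","properties":{"targets":{"type":"array","items":{"type":"array","items":{"type":"array","items":{"type":"number"}}}}},"required":["targets"]}

```bash
mkdir -p pics; cat > h.py <<'E'
import numpy as np, cv2
from workcell import get_obs, imaging, order
def grab(n):
    p,d=imaging.camera(n); c=imaging.get_calibration(n)
    return p,d,np.array(c["camera_matrix"]),np.array(c["eye"]),np.array(c["rotation"])
def cloud(d,K,e,R):
    v,u=np.mgrid[:d.shape[0],:d.shape[1]]
    c=np.stack([(u-K[0,2])/K[0,0]*d,(v-K[1,2])/K[1,1]*d,d],-1)
    return c@R.T+e
E
python3 - <<'E'
from h import *
for n in("side","top"):
    p,d,K,e,R=grab(n); cv2.imwrite(f"pics/{n}0.png",p); np.savez(f"{n}0.npz",p=p,d=d,K=K,e=e,R=R)
    print(n,K[0,0],e,R.round(3).tolist(),(d>0).mean())
o=get_obs();print(o["clock"],o["eef_pos"],o["tool_rot"],o["ft_force"],o["grip_width"])
E
```

```text
side 565.3204937956424 [ 0.22620735 -1.33753526  1.03362972] [0.87, -0.096, 0.054, -0.481] 0.9905989583333333
top 462.279731267548 [ 0.4694473  -0.01878717  1.3795373 ] [-0.696, 0.717, -0.022, 0.03] 0.996005859375
0.1 [0.20675054 0.45465142 0.24748106] [ 2.11795489e-01  9.77313533e-01 -9.41137237e-04 -2.09868963e-04] [ 0.33512703  0.20607    -0.66707626] 0.08545531181015355
```

View pics/side0.png

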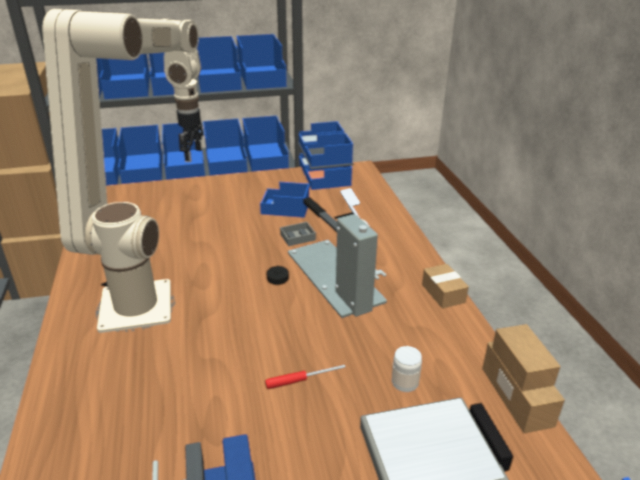

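View pics/top0.png

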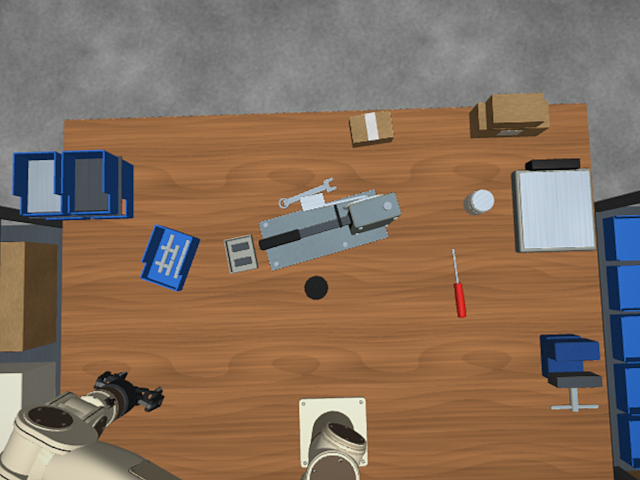

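The side view shows the stand with the grip at about (313,208) and the white tab at about (350,198). In the top view the grip is around (280,240), the tab (313,202), the housing (375,212), the castor (316,288), the tray (241,254) and the spanner (308,193).

```bash
sed -i 's/np.array(c\["rotation"\])/Rotation.from_quat(c["rotation"]).as_matrix()/; 1a from scipy.spatial.transform import Rotation' h.py
python3 - <<'E'
from h import *
f=np.load("top0.npz");p,d,K,e=f["p"].astype(int),f["d"],f["K"],f["e"]
R=Rotation.from_quat(f["R"]).as_matrix();X=cloud(d,K,e,R)
print("bench",X[300:330,200:260].reshape(-1,3).mean(0), "base",X[470:472,300:302,2].mean())
v,u=np.mgrid[:480,:640]
box=lambda a,b,c,g:(u>=a)&(u<b)&(v>=c)&(v<g)
mx=p.max(-1);mn=p.min(-1)
def rep(n,m):
    q=X[m];print(n,len(q),"med",np.median(q,0).round(4),"zrange",np.percentile(q[:,2],[2,50,98]).round(4))
    if len(q)>5:
        r=cv2.minAreaRect((q[:,:2]*1000).astype(np.float32));print("   rect mm",r)
    return q
g=rep("grip",box(250,345,205,262)&(mx<60)&(X[...,2]>.1))
rep("bar",box(300,352,205,240)&(mx<110)&(mx>=60)&(X[...,2]>.15))
rep("tab",box(295,330,185,215)&(mn>180)&(X[...,2]>.2))
rep("house",box(335,410,180,240)&(X[...,2]>.245)&(X[...,2]<.275))
rep("plate",box(250,410,180,280)&(abs(X[...,2]-.012)<.006)&(mx-mn<40))
rep("allhigh",box(250,410,180,270)&(X[...,2]>.1))
f2=np.load("side0.npz");p2,d2=f2["p"].astype(int),f2["d"]
X2=cloud(d2,f2["K"],f2["e"],Rotation.from_quat(f2["R"]).as_matrix())
m=np.zeros((480,640),bool);m[185:225,340:365]=1
q=X2[m&(p2.min(-1)>150)&(X2[...,2]>.15)&(X2[...,1]<.4)];print("side tab",len(q),np.median(q,0) if len(q) else 0)
m=np.zeros((480,640),bool);m[190:225,295:330]=1
q=X2[m&(p2.max(-1)<60)&(X2[...,2]>.1)];print("side grip",len(q),np.median(q,0) if len(q) else 0, q.min(0),q.max(0))
cv2.imwrite("pics/c1.png",np.hstack([cv2.resize(f["p"][170:280,240:410],None,fx=2.8,fy=2.8),cv2.resize(f2["p"][180:320,280:390],(242,308))]))
E
```

```text
bench [0.34209532 0.29596225 0.00581595] base 0.0016070731252056936
grip 487 med [0.5487 0.1139 0.2006] zrange [0.1935 0.2006 0.2463]
   rect mm ((570.5881958007812, 58.65745544433594), (205.02450561523438, 151.23980712890625), 73.85665893554688)
bar 431 med [0.5775 0.0029 0.2022] zrange [0.195  0.2022 0.2558]
   rect mm ((589.6583251953125, 5.411460876464844), (51.47806167602539, 136.658203125), 11.446316719055176)
tab 305 med [0.632  0.0315 0.2636] zrange [0.2518 0.2636 0.2757]
   rect mm ((567.943115234375, -3.8782958984375), (188.97499084472656, 63.11299514770508), 27.07533836364746)
house 1288 med [ 0.6093 -0.1151  0.2596] zrange [0.247  0.2596 0.2717]
   rect mm ((607.49365234375, -102.75536346435547), (70.76842498779297, 156.22515869140625), 8.60927677154541)
plate 3933 med [0.5685 0.0474 0.0119] zrange [0.0066 0.0119 0.0171]
   rect mm ((611.2110595703125, 50.31098937988281), (216.44068908691406, 415.9532470703125), 14.378863334655762)
allhigh 3010 med [ 0.596  -0.0598  0.2555] zrange [0.1516 0.2555 0.2765]
   rect mm ((576.9276123046875, -6.190185546875), (185.7975311279297, 346.06103515625), 37.540897369384766)
side tab 416 [ 0.62482129 -0.01052307  0.25854668]
side grip 146 [0.54254191 0.1117203  0.19682729] [ 0.22620735 -1.33753526  0.18052253] [0.56366203 0.16253326 1.03362972]
```

View pics/c1.png

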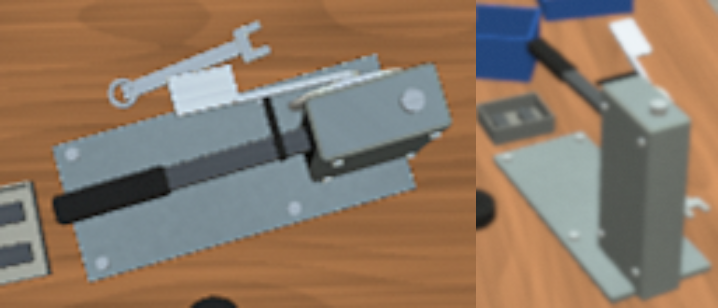

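The crop shows the grip at (110,195) in crop pixels, the tab at (203,90), the crossbar at (275,130), and the housing's near face at x≈305. Next I'll fit the lever frame.

```bash
cat > m.py <<'E'
from h import *
def ray(px,z,K,e,R):
    px=np.atleast_2d(px); r=np.c_[(px-K[[0,1],[2,2]])/K[[0,1],[0,1]],np.ones(len(px))]@R.T
    return e+r*((z-e[2])/r[:,2])[:,None]
def big(m):
    n,l,s,_=cv2.connectedComponentsWithStats(m.astype(np.uint8)); return l==1+np.argmax(s[1:,4])
E
python3 - <<'E'
from m import *
f=np.load("top0.npz");p,d,K,e=f["p"].astype(int),f["d"],f["K"],f["e"]
R=Rotation.from_quat(f["R"]).as_matrix();X=cloud(d,K,e,R);Z=X[...,2]
v,u=np.mgrid[:480,:640];mx=p.max(-1);mn=p.min(-1)
box=lambda a,b,c,g:(u>=a)&(u<b)&(v>=c)&(v<g)
def rect(n,m,z):
    m=big(m);c=np.argwhere(m)[:,::-1].astype(np.float32)
    q=ray(c,z,K,e,R)[:,:2]; r=cv2.minAreaRect((q*1000).astype(np.float32))
    print(n,m.sum(),"centre",np.round(r[0],1),"size",np.round(r[1],1),"ang",round(r[2],1),"mean",(q.mean(0)*1000).round(1),"z",np.percentile(Z[m],[5,50,95]).round(4)); return m,q
hm=cv2.erode((box(335,410,180,240)&(abs(Z-.26)<.012)&(mx>95)).astype(np.uint8),np.ones((2,2)))
rect("house",hm,.26)
g,q=rect("grip",box(250,345,205,262)&(mx<45)&(Z>.12),.2)
t,_=rect("tab",box(295,327,185,215)&(mn>185)&(Z>.15),.263)
pl,_=rect("plate",box(250,410,180,280)&(abs(Z-.012)<.012)&(mx-mn<30)&(mx>100),.012)
# bar
b,qb=rect("bar",box(298,337,205,245)&(mx<115)&(mx-mn<25)&(Z>.15),.203)
P=X[(g|b)]; c=P.mean(0); w=np.linalg.svd(P-c,full_matrices=False)[2][0]; w*=-np.sign(w[1])
print("lever line",c.round(4),w.round(4),"yaw",np.degrees(np.arctan2(w[1],w[0])),"pitch",np.degrees(np.arcsin(w[2])))
for n,m in(("g",g),("b",b),("t",t)):
    P=X[cv2.erode(m.astype(np.uint8),np.ones((3,3)))>0];c=P.mean(0);w=np.linalg.svd(P-c,full_matrices=False)[2][0];w*=-np.sign(w[1]);print(n,c.round(4),w.round(4))
E
```

```text
house 1053 centre [ 610.7 -119.9] size [ 61.5 114.5] ang 14.2 mean [ 608.6 -118. ] z [0.256  0.2598 0.2637]
grip 405 centre [546.4 120.9] size [ 25.4 105.1] ang 14.6 mean [546.4 121. ] z [0.195  0.2002 0.2047]
tab 293 centre [633.7  29.5] size [33.3 58.3] ang 11.6 mean [632.6  31.2] z [0.2529 0.2637 0.2733]
plate 2212 centre [546.    3.3] size [ 69.5 359.7] ang 14.3 mean [539.3  21.6] z [0.007  0.0121 0.0169]
bar 340 centre [571.3  23.6] size [ 25.4 108.2] ang 14.5 mean [571.7  24.1] z [0.1961 0.2011 0.206 ]
lever line [0.558  0.0768 0.2022] [ 0.2453 -0.9633  0.1085] yaw -75.71272544986061 pitch 6.230561121039844
g [0.5459 0.1208 0.205 ] [-0.0582 -0.1431  0.988 ]
b [0.5719 0.0239 0.2015] [ 0.2534 -0.9662  0.0482]
t [0.6316 0.0313 0.2691] [-0.148  -0.0335  0.9884]
```

Emit:
apply_moves([
  [[0.53,-0.53,0.06,-3.2,-1],[0.53,-0.53,0.06,-3.2,-1],[0.53,-0.53,0.06,-3.2,-1],[0.53,-0.53,0.06,-3.2,-1],[0.53,-0.53,0.06,-3.2,-1],[0.53,-0.53,0.06,-3.2,-1],[0.53,-0.53,0.06,-3.2,-1],[0.53,-0.53,0.06,-3.2,-1]],
])

```text
clock: 0.77
eef_pos: [0.3772, 0.2842, 0.2672]
tool_rot: [0.424, 0.906, -0.0, -0.0]
ft_force: [0.6, 0.9, -0.8]
grip_width: -0.0002
grasp_force: 0.0
```

Emit:
apply_moves([
  [[0.53,-0.53,0.06,-3.2,-1],[0.53,-0.53,0.06,-3.2,-1],[0.53,-0.53,0.06,-3.2,-1],[0.53,-0.53,0.06,-3.2,-1],[0.53,-0.53,0.06,-3.2,-1],[0.53,-0.53,0.06,-3.2,-1],[0.53,-0.53,0.06,-3.2,-1],[0,0,0,0,-1]],
])

```text
clock: 1.43
eef_pos: [0.5281, 0.1335, 0.2836]
tool_rot: [0.594, 0.805, -0.0, 0.001]
ft_force: [0.7, 0.5, -0.5]
grip_width: -0.0003
grasp_force: 0.0
```

Emit:
apply_moves([
  [[0.49,-0.53,0,-3.2,-1],[0,0,-0.3,0,-1],[0,0,-0.4,0,-1],[0,0,-0.4,0,-1],[0,0,-0.3,0,-1],[0,0,0,0,-1],[0,0,0,0,-1]],
])

```text
clock: 2.02
eef_pos: [0.5436, 0.1161, 0.2274]
tool_rot: [0.613, 0.79, -0.001, -0.001]
ft_force: [0.6, -0.5, 0.3]
grip_width: 0.0002
grasp_force: 0.0
```

```bash
python3 - <<'E'
from h import *
p,d,*_=grab("top"); q,*_=grab("side")
cv2.imwrite("pics/c2.png",np.hstack([cv2.resize(p[150:290,230:410],(463,360)),cv2.resize(q[130:290,240:390],(337,360))]))
o=get_obs();print(o["eef_pos"],o["ft_force"])
E
```

```text
[0.54479813 0.11629352 0.22905979] [ 0.38748736 -0.35057905  1.23604428]
```

View pics/c2.png

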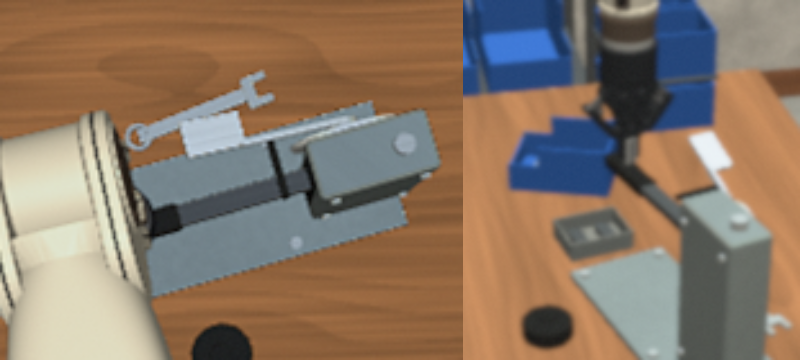

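The picture shows the shut fingers standing over the grip, at about (635,150) in the right crop. The tab and the other parts are clear.

Emit:
apply_moves([
  [[0.05,-0.1,-0.1,0,-1],[0,0,-0.1,0,-1],[0,0,-0.1,0,-1],[0,0,-0.1,0,-1],[0,0,-0.1,0,-1]],
])

```text
clock: 2.53
eef_pos: [0.5471, 0.1117, 0.2085]
tool_rot: [0.613, 0.79, 0.0, 0.001]
ft_force: [0.4, -1.3, 4.0]
grip_width: 0.0
grasp_force: 1.3
```

Emit:
apply_moves([
  [[0,0,-0.08,0,-1],[0,0,-0.08,0,-1],[0,0,-0.08,0,-1],[0,0,-0.08,0,-1],[0,0,-0.08,0,-1]],
])

```text
clock: 2.95
eef_pos: [0.5466, 0.1119, 0.1921]
tool_rot: [0.613, 0.79, 0.0, 0.0]
ft_force: [0.8, -1.3, 2.9]
grip_width: -0.0001
grasp_force: 1.3
```

Emit:
apply_moves([
  [[0,0,-0.07,0,-1],[0,0,-0.07,0,-1],[0,0,-0.07,0,-1],[0,0,-0.07,0,-1],[0,0,-0.07,0,-1],[0,0,0,0,-1]],
])

```text
clock: 3.45
eef_pos: [0.5462, 0.1121, 0.1775]
tool_rot: [0.613, 0.79, -0.0, -0.001]
ft_force: [0.6, -0.4, 0.5]
grip_width: -0.0002
grasp_force: 0.1
```

Emit:
apply_moves([
  [[0,0,-0.04,0,-1],[0,0,-0.04,0,-1],[0,0,-0.04,0,-1],[0,0,-0.03,0,-1],[0,0,0,0,-1]],
])

```text
clock: 3.87
eef_pos: [0.5465, 0.1119, 0.172]
tool_rot: [0.613, 0.79, -0.0, -0.0]
ft_force: [-0.0, -0.3, 0.6]
grip_width: 0.0002
grasp_force: 0.5
```

Emit:
apply_moves([
  [[0,0,-0.03,0,-1],[0,0,-0.03,0,-1],[0,0,-0.03,0,-1],[0,0,-0.03,0,-1],[0,0,-0.03,0,-1]],
])

```text
clock: 4.28
eef_pos: [0.5467, 0.112, 0.1663]
tool_rot: [0.613, 0.79, 0.0, 0.0]
ft_force: [-0.4, -1.3, 3.4]
grip_width: -0.0003
grasp_force: 1.3
```

Emit:
apply_moves([
  [[0,0,-0.03,0,-1],[0,0,-0.03,0,-1],[0,0,-0.03,0,-1],[0,0,-0.03,0,-1],[0,0,-0.03,0,-1]],
])

```text
clock: 4.7
eef_pos: [0.5467, 0.112, 0.1603]
tool_rot: [0.613, 0.79, 0.0, 0.0]
ft_force: [0.2, -1.6, 2.6]
grip_width: 0.0
grasp_force: 1.2
```

Emit:
apply_moves([
  [[0,0,-0.03,0,-1],[0,0,-0.03,0,-1],[0,0,-0.03,0,-1],[0,0,-0.03,0,-1],[0,0,-0.03,0,-1]],
])

```text
clock: 5.12
eef_pos: [0.5466, 0.112, 0.1542]
tool_rot: [0.613, 0.79, 0.0, -0.0]
ft_force: [-0.1, -1.3, 3.3]
grip_width: -0.0002
grasp_force: 1.4
```

Emit:
apply_moves([
  [[0,0,-0.03,0,-1],[0,0,-0.03,0,-1],[0,0,-0.03,0,-1],[0,0,-0.03,0,-1],[0,0,-0.03,0,-1]],
])

```text
clock: 5.53
eef_pos: [0.547, 0.1113, 0.1493]
tool_rot: [0.613, 0.79, -0.0, 0.001]
ft_force: [-1.0, -4.1, 10.4]
grip_width: -0.0001
grasp_force: 4.5
```

Emit:
apply_moves([
  [[0,0,0,0,-1],[0,0,0,0,-1]],
])

```text
clock: 5.7
eef_pos: [0.5469, 0.1114, 0.1492]
tool_rot: [0.613, 0.79, 0.0, 0.001]
ft_force: [-0.1, -1.9, 8.2]
grip_width: -0.0
grasp_force: 3.2
```

Emit:
apply_moves([
  [[0,0,-0.03,0,-1],[0,0,-0.02,0,-1],[0,0,0,0,-1]],
])

```text
clock: 5.95
eef_pos: [0.5471, 0.1111, 0.148]
tool_rot: [0.614, 0.79, 0.0, 0.001]
ft_force: [-2.4, -3.2, 12.2]
grip_width: 0.0002
grasp_force: 4.5
```

Emit:
apply_moves([
  [[0,0,-0.005,0,-1],[0,0,0,0,-1],[0,0,0,0,-1]],
])

```text
clock: 6.2
eef_pos: [0.5471, 0.1111, 0.1479]
tool_rot: [0.614, 0.79, 0.0, 0.001]
ft_force: [-1.9, -4.3, 11.7]
grip_width: 0.0001
grasp_force: 5.0
```

Emit:
apply_moves([
  [[0,0,0,0,-1],[0,0,0,0,-1],[0,0,0,0,-1],[0,0,0,0,-1]],
])

```text
clock: 6.53
eef_pos: [0.5471, 0.1111, 0.1479]
tool_rot: [0.614, 0.79, 0.0, 0.001]
ft_force: [-1.2, -3.9, 12.5]
grip_width: -0.0
grasp_force: 5.0
```

Emit:
apply_moves([
  [[0,0,0,0,-1],[0,0,0,0,-1],[0,0,0.05,0,-1],[0,0,0.05,0,-1],[0,0,0.1,0,-1],[0,0,0.3,0,-1],[0,0,0.6,0,-1],[0,0,0.9,0,-1]],
])

```text
clock: 7.2
eef_pos: [0.5438, 0.1118, 0.2228]
tool_rot: [0.613, 0.79, -0.003, -0.003]
ft_force: [-0.4, 0.1, 0.0]
grip_width: -0.0001
grasp_force: 0.0
```

Emit:
apply_moves([
  [[0,0,0.9,0,-1],[0,0,0.9,0,-1],[0,0,0.8,0,-1],[0,0,0,0,-1],[0,0,0,0,-1]],
])

```text
clock: 7.62
eef_pos: [0.5474, 0.1125, 0.332]
tool_rot: [0.613, 0.79, 0.002, 0.001]
ft_force: [-0.1, 0.0, 0.3]
grip_width: 0.0001
grasp_force: 0.0
```

Emit:
apply_moves([
  [[0.5,-0.45,0,0,-1],[0.6,-0.54,0,0,-1],[0.6,-0.54,0,0,-1],[0.4,-0.36,0,0,-1],[0,0,0,0,-1],[0,0,0,0,-1],[0,0,0,0,-1]],
])

```text
clock: 8.2
eef_pos: [0.6298, 0.0367, 0.3282]
tool_rot: [0.613, 0.79, -0.001, -0.002]
ft_force: [0.1, 0.7, 0.2]
grip_width: 0.0
grasp_force: 0.0
```

```bash
python3 - <<'E'
from m import *
np.set_printoptions(suppress=True)
p,d,K,e,R=grab("top"); q,d2,K2,e2,R2=grab("side")
cv2.imwrite("pics/c3.png",np.hstack([cv2.resize(p[150:290,230:410],(463,360)),cv2.resize(q[130:290,240:390],(337,360))]))
H=np.array([.606,-.106]);ax=np.array([.249,-.9686]);ay=np.array([.9686,.249])
for n,d_,A in(("top",d,(K,e,R)),("side",d2,(K2,e2,R2))):
    X=cloud(d_,*A).reshape(-1,3);s=-(X[:,:2]-H)@ax;t=(X[:,:2]-H)@ay
    m=(abs(t)<6)&(s>95)if 0 else (abs(t)<.006)&(s>.06)&(s<.29)&(X[:,2]>.05)&(X[:,2]<.24)
    for a in np.arange(.06,.3,.02):
        k=m&(abs(s-a)<.01)
        if k.sum()>3: print(n,round(a,2),k.sum(),np.median(X[k,2]).round(4))
o=get_obs();print(o["eef_pos"],o["ft_force"])
E
```

```text
top 0.06 19 0.1857
top 0.08 22 0.179
top 0.1 12 0.1747
side 0.1 7 0.1671
side 0.12 6 0.1615
side 0.14 10 0.1538
side 0.16 8 0.1484
side 0.18 9 0.1444
side 0.2 5 0.1379
side 0.22 6 0.1289
side 0.24 4 0.1214
side 0.26 4 0.1168
[0.62969877 0.03727949 0.32959226] [ 0.29040585 -0.46430111 -0.65207162]
```

View pics/c3.png

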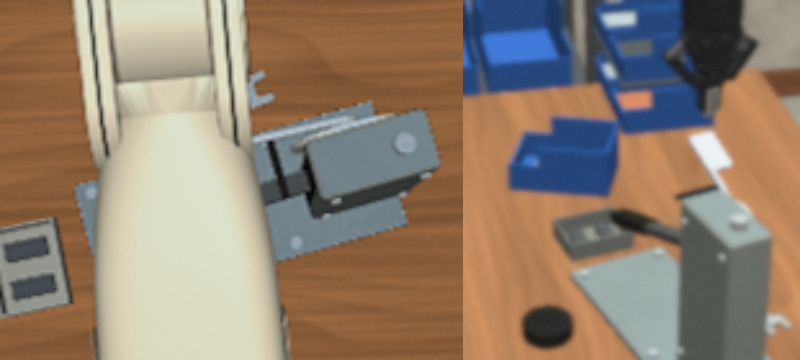

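The right crop shows the shut fingers above the white tab, at about (708,140), and the lever down by roughly 19–20°.

Emit:
apply_moves([
  [[0.03,0,-0.4,0,-1],[0,0,-0.4,0,-1],[0,0,-0.1,0,-1],[0,0,-0.1,0,-1],[0,0,-0.1,0,-1],[0,0,-0.1,0,-1],[0,0,-0.1,0,-1]],
])

```text
clock: 8.88
eef_pos: [0.6321, 0.0367, 0.2791]
tool_rot: [0.613, 0.79, 0.001, 0.001]
ft_force: [0.5, -0.3, 1.5]
grip_width: 0.0002
grasp_force: 0.6
```

Emit:
apply_moves([
  [[0,0,-0.1,0,-1],[0,0,-0.1,0,-1],[0,0,-0.1,0,-1],[0,0,-0.1,0,-1],[0,0,-0.1,0,-1],[0,0,-0.1,0,-1],[0,0,-0.1,0,-1]],
])

```text
clock: 9.47
eef_pos: [0.6317, 0.0364, 0.2496]
tool_rot: [0.613, 0.79, -0.0, -0.0]
ft_force: [-0.4, 1.0, 1.3]
grip_width: 0.0001
grasp_force: 0.6
```

Emit:
apply_moves([
  [[0,0,-0.1,0,-1],[0,0,-0.1,0,-1],[0,0,-0.1,0,-1],[0,0,-0.1,0,-1],[0,0,-0.1,0,-1],[0,0,-0.1,0,-1],[0,0,-0.1,0,-1]],
])

```text
clock: 10.05
eef_pos: [0.6317, 0.0365, 0.2217]
tool_rot: [0.613, 0.79, 0.0, -0.0]
ft_force: [-0.2, 1.3, 1.1]
grip_width: -0.0
grasp_force: 0.7
```

```bash
python3 - <<'E'
from m import *
q,d2,K2,e2,R2=grab("side")
cv2.imwrite("pics/c4.png",cv2.resize(q[150:270,290,None].repeat(1,1) if 0 else q[150:260,290:400],(550,550),interpolation=cv2.INTER_CUBIC))
o=get_obs();print(o["eef_pos"],o["ft_force"])
E
```

```text
[0.63136943 0.03620952 0.22068333] [-0.6200101   0.38345378 -0.21692626]
```

View pics/c4.png

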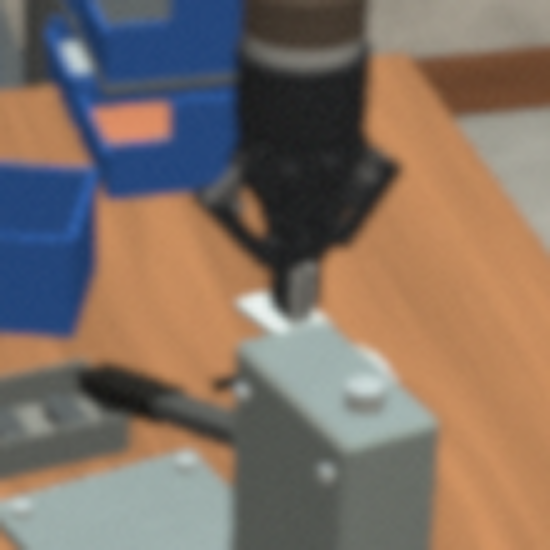

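The fingers are pressing the white tab at (275,310), the pointer is about level, and the crossbar end at (225,382) is still above the lever.

Emit:
apply_moves([
  [[0,0,-0.06,0,-1],[0,0,-0.06,0,-1],[0,0,-0.06,0,-1],[0,0,-0.06,0,-1],[0,0,-0.06,0,-1]],
])

```text
clock: 10.52
eef_pos: [0.6317, 0.0361, 0.2099]
tool_rot: [0.613, 0.79, -0.0, 0.0]
ft_force: [-0.7, -0.1, 1.8]
grip_width: -0.0002
grasp_force: 0.6
```

Emit:
apply_moves([
  [[0,0,-0.04,0,-1],[0,0,-0.04,0,-1],[0,0,-0.04,0,-1]],
])

```text
clock: 10.77
eef_pos: [0.632, 0.0361, 0.2053]
tool_rot: [0.613, 0.79, -0.0, 0.0]
ft_force: [-1.3, -0.8, 1.5]
grip_width: 0.0
grasp_force: 0.6
```

Emit:
apply_moves([
  [[0,0,-0.04,0,-1],[0,0,-0.04,0,-1],[0,0,-0.04,0,-1]],
])

```text
clock: 11.02
eef_pos: [0.6321, 0.0363, 0.2005]
tool_rot: [0.613, 0.79, 0.0, 0.0]
ft_force: [0.5, 0.6, 1.0]
grip_width: 0.0
grasp_force: 0.6
```

Emit:
apply_moves([
  [[0,0,-0.04,0,-1],[0,0,-0.04,0,-1],[0,0,-0.04,0,-1]],
])

```text
clock: 11.27
eef_pos: [0.632, 0.0364, 0.1956]
tool_rot: [0.613, 0.79, 0.0, 0.0]
ft_force: [-0.1, -0.4, 1.6]
grip_width: 0.0002
grasp_force: 0.6
```

Emit:
apply_moves([
  [[0,0,-0.03,0,-1],[0,0,-0.03,0,-1],[0,0,-0.03,0,-1]],
])

```text
clock: 11.52
eef_pos: [0.6318, 0.0364, 0.192]
tool_rot: [0.613, 0.79, 0.0, 0.0]
ft_force: [-0.7, -0.5, 2.0]
grip_width: -0.0001
grasp_force: 0.6
```

Emit:
apply_moves([
  [[0,0,-0.03,0,-1],[0,0,-0.03,0,-1],[0,0,-0.03,0,-1]],
])

```text
clock: 11.77
eef_pos: [0.6318, 0.0363, 0.1884]
tool_rot: [0.613, 0.79, 0.0, -0.0]
ft_force: [-1.0, -1.2, 1.3]
grip_width: 0.0001
grasp_force: 0.6
```

Emit:
apply_moves([
  [[0,0,-0.03,0,-1],[0,0,-0.03,0,-1],[0,0,-0.03,0,-1]],
])

```text
clock: 12.02
eef_pos: [0.632, 0.0362, 0.1865]
tool_rot: [0.613, 0.79, 0.0, 0.001]
ft_force: [-3.6, -0.7, 11.4]
grip_width: -0.0
grasp_force: 5.7
```

Contact is firm at 11 N, so I'll release gently and check.

Emit:
apply_moves([
  [[0,0,0,0,-1],[0,0,0.04,0,-1],[0,0,0.05,0,-1],[0,0,0.1,0,-1],[0,0,0.3,0,-1],[0,0,0.8,0,-1],[0,0,1,0,-1],[0,0,1,0,-1]],
])

```text
clock: 12.68
eef_pos: [0.6308, 0.0365, 0.3165]
tool_rot: [0.613, 0.79, -0.001, -0.002]
ft_force: [2.3, 0.2, 0.6]
grip_width: 0.0003
grasp_force: 0.0
```

Emit:
apply_moves([
  [[-0.3,0.5,0.5,0,-1],[-0.5,0.9,0,0,-1],[-0.5,0.9,0,0,-1],[-0.5,0.9,0,0,-1],[-0.5,0.9,0,0,-1],[-0.3,0.7,0,0,-1],[0,0,0,0,-1],[0,0,0,0,-1]],
])

```text
clock: 13.35
eef_pos: [0.5269, 0.23, 0.3364]
tool_rot: [0.612, 0.791, -0.0, -0.0]
ft_force: [-0.2, 0.1, -0.0]
grip_width: -0.0001
grasp_force: 0.0
```

```bash
python3 - <<'E'
from m import *
np.set_printoptions(suppress=True)
p,d,K,e,R=grab("top"); q,d2,K2,e2,R2=grab("side")
cv2.imwrite("pics/c5.png",np.hstack([cv2.resize(p[160:280,230:410],(463,309),interpolation=cv2.INTER_CUBIC),cv2.resize(q[190:275,285:370],(309,309),interpolation=cv2.INTER_CUBIC)]))
H=np.array([.606,-.106]);ax=np.array([.249,-.9686]);ay=np.array([.9686,.249])
for n,d_,A in(("top",d,(K,e,R)),("side",d2,(K2,e2,R2))):
    X=cloud(d_,*A).reshape(-1,3);s=-(X[:,:2]-H)@ax;t=(X[:,:2]-H)@ay
    for nm,l,h,z in(("lever",-.006,.006,.24),("tab",.048,.074,.3),("xbar",.02,.036,.24)):
      m=(t>l)&(t<h)&(X[:,2]>.05)&(X[:,2]<z)
      print(n,nm,[(round(a,2),int((m&(abs(s-a)<.01)).sum()),np.median(X[m&(abs(s-a)<.01),2]).round(4)) for a in np.arange(.06,.3,.02) if (m&(abs(s-a)<.01)).sum()>3])
o=get_obs();print(o["clock"],o["eef_pos"],o["ft_force"])
E
```

```text
top lever [(np.float64(0.06), 36, np.float64(0.1862)), (np.float64(0.08), 35, np.float64(0.1825)), (np.float64(0.1), 33, np.float64(0.173)), (np.float64(0.12), 35, np.float64(0.1654)), (np.float64(0.14), 35, np.float64(0.1576)), (np.float64(0.16), 33, np.float64(0.1506)), (np.float64(0.18), 30, np.float64(0.1459)), (np.float64(0.2), 33, np.float64(0.1392)), (np.float64(0.22), 32, np.float64(0.1332)), (np.float64(0.24), 31, np.float64(0.1258)), (np.float64(0.26), 30, np.float64(0.1189)), (np.float64(0.28), 10, np.float64(0.1131))]
top tab [(np.float64(0.1), 9, np.float64(0.1769)), (np.float64(0.12), 72, np.float64(0.1725)), (np.float64(0.14), 74, np.float64(0.1646)), (np.float64(0.16), 56, np.float64(0.1584))]
top xbar [(np.float64(0.06), 13, np.float64(0.2137)), (np.float64(0.08), 19, np.float64(0.1843))]
side lever [(np.float64(0.12), 10, np.float64(0.1622)), (np.float64(0.14), 10, np.float64(0.1562)), (np.float64(0.16), 7, np.float64(0.1455)), (np.float64(0.18), 9, np.float64(0.1435)), (np.float64(0.2), 7, np.float64(0.1381)), (np.float64(0.22), 6, np.float64(0.1307)), (np.float64(0.24), 5, np.float64(0.1205)), (np.float64(0.26), 5, np.float64(0.117))]
side tab []
side xbar []
13.45 [0.52797424 0.22798112 0.33627474] [ 0.14392463 -0.33307651 -1.06567717]
```

View pics/c5.png

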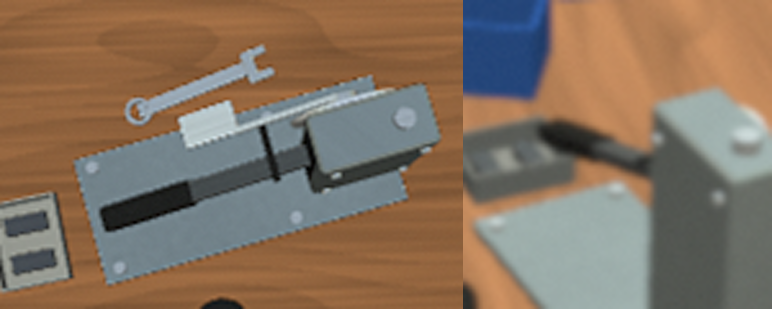

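```bash
python3 - <<'E'
from m import *
p,d,K,e,R=grab("top")
for _ in range(4): d=d+grab("top")[1]
X=cloud(d/5,K,e,R).reshape(-1,3);b=p.reshape(-1,3).max(1)
H=np.array([.606,-.106]);ax=np.array([.249,-.9686]);ay=np.array([.9686,.249])
s=-(X[:,:2]-H)@ax;t=(X[:,:2]-H)@ay;z=X[:,2]
m=(abs(t)<.007)&(s>.06)&(s<.17)&(z<.24)&(z>.1)
l=m&((s>.1)|(s<.074));f=np.polyfit(s[l],z[l],1);print("bar fit",f,np.degrees(np.arctan(-f[0])),"z at .0825",np.polyval(f,.0825))
k=(t>-.01)&(t<.036)&(s>.07)&(s<.095)&(b<45)&(z>.13);print("xbar",k.sum(),np.percentile(z[k],[10,50,75,90]),s[k].mean())
g=(abs(t)<.01)&(s>.18)&(s<.26)&(z>.08)&(z<.2);f=np.polyfit(s[g],z[g],1);print("grip",np.degrees(np.arctan(-f[0])),np.polyval(f,.2255))
E
```

```text
bar fit [-0.35518588  0.20780618] 19.55431985553671 z at .0825 0.1785033482222647
xbar 35 [0.18385558 0.18509434 0.18625836 0.18670816] 0.08453651516583298
grip 19.539485704912654 0.13072665350638793
```

The crossbar top is at 0.186–0.187 m. That equals the lever face (0.1785 m) plus the 8 mm rod, so it is resting on the lever.

```bash
python3 -c "
from workcell import order; print(order.job_done())"
```

```text
the job is handed in; nothing more can be done
None
```

The job is handed in: I pushed the lever until it firmed up about 19.5° below level and leaned on it with about 12 N for over half a second. I then swung the pointer down until its crossbar rested on the lever, with a highest reading of about 11 N at the tab, and left it touching there with the arm clear.

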